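# Feed the bit tray past the sprung gate

### The arm

A 6-joint arm with a two-finger parallel gripper is mounted at the origin on the work surface; the furniture and walls round the work are solid. World frame = base frame: x ahead of the robot, y to its left, z up, the work surface at z = 0. Lengths are in m, angles in rad, forces in N, time in s.
With the tool pointing down it reaches from about 0.275 to 0.875 m from the base axis. Payload 12.5 kg.
Tool frame: the origin (TCP) lies at the very end of the fingers, on their centre line; the grasp point (between the pads) lies 19 mm behind it (manip.grip_point_offset is the distance from the TCP to the grasp point, in m); z points along the fingers, y is the line along which they close (so a half turn about z gives the same grasp; the last joint's range is limited). The gripper opens to 85 mm and grips with 20 to 120 N. Pads are 22 mm wide; open, the fingers measure 114 mm over their backs; the gripper's body (76 mm by 85 mm) begins 54 mm behind the grasp point. The pads swing forward as they close: fully open they stand 13 mm farther back than shut.
Start: joints at [1.115, 0.351, 1.652, -0, 1.139, -0.085], TCP at [0.199, 0.513, 0.231] pointing down, gripper open.
Joint ranges: [-2.75, 2.75], [-0.79, 2.1], [0.01, 2.65], [-1.57, 4.71], [0.07, 3.14], [-2.87, 2.87]. Speed limits (rad/s): [2.22, 2.22, 2.79, 3.14, 3.14, 3.14].

### API

Orientations are given as a 3x3 rotation matrix whose columns are the frame's x, y, z axes.
In Python, from rig import manip gives the robot as it stands.
- The arm moves only by the tool apply_moves, never from a script. Its argument "series" is a list of rows, each a list of 2 entries, a list of its own where there are three numbers: the shift along the tool's x, y, z in cm, then the turn about the tool's z in degrees. In form: [[[tx, ty, tz], spin], ...]. A call has 1 to 8 rows; each row shifts and turns the commanded pose from where the row before left it, along the tool's axes as they then stand; what a row does not reach is not made up. A row lasts 1/10 s, in which the tool goes at most 50 mm and 8.59 degrees, less where a joint would pass 70% of its speed; a pose out of reach is approached as far as the arm can. A call with a gripper value outside its range is refused whole. "jaw" is the opening, from -1 (shut) to 1 (fully open), set as the call begins (left out, the last holds). The fingers move at their own pace and stop on an object; "grip_force" is the grip in N (left out, the last holds). Time passes only in rows, so rows that do not move let the fingers close. It gives the time, the measured TCP pose, the force, the opening and the grip force at its end, in the units of the state.
- manip.get_obs(): the state, without advancing time (a new reading comes with each control period).
- manip.capture(name): name is "side" or "top"; returns the picture (420x560x3 uint8, red, green, blue); there is no depth.
- manip.camera_info(name): a dict with "camera_matrix" (3x3 intrinsics, pixels), "extrinsics" (4x4, takes a point from camera to world coordinates). Camera axes: x right, y down, z forward; pixel columns grow to the right and rows downward; lengths in m; the calibration is good to about 2 mm. A picture is of the moment at which its call begins. camera_info takes no time and is no camera call.
- manip.hand_in(): hands the job in; it is judged then, once.
The state is a dict: "t": time; "joints": joint angles; "dq": joint speeds; "tau": joint torques, N m; "tool_pos": TCP position; "tool_rot": TCP orientation; "force": force on the tool from outside, world axes, zero at the start; "torque": the same for the moment, N m; "grip_width": finger opening in m; "grasp_force": force on a finger pad.
Only numpy, scipy, OpenCV 4.12 (cv2) and the standard library are available. Lean on these libraries where they do the work, as an engineer would, in place of code of your own. Each camera call takes 0.05 s, during which the arm holds its last target. There are 200 camera calls.

### The job

Feed the low wooden bit tray along its chute, past the sprung gate, until it sits against the stop at the far end: hold the gate wide open with one fingertip pressing down the long black bar beside the chute, and keep it held while the other fingertip pushes the tray from behind, so that the gate never touches the tray. Then let the gate swing shut behind the tray and move clear. Only push: do not pick up or tip the tray, and leave the things standing round the chute where they are.

Things in the scene. Friction and masses are not known exactly. Their poses are not given: they have to be found in the camera images.
- chute: wooden chute on a fixed trestle. Origin on the bench surface under the gate, on the chute's centre line; +x is the feed direction, +y its left, z up. Plywood base x -180 to +105, y -81 to +43 mm, underside z = 180; its top, the chute's floor, z = 196 mm. Channel y -32 to +32 mm, rear end open; right wall 6 mm thick, top z = 218; left wall 8 mm thick, top z = 222 mm; both start at x = -174.
- stop_face (a point): middle of the foot of the stop's face at the chute's far end, chute x = +92 mm, z = 196 mm; the stop's top is at z = 226 mm. Beware of the room's fixed microscope between robot and chute: in world mm its head x 140 to 350, y -170 to 110, z 260 to 620, eyepieces on to y = 210 (x 140 to 270, z 440 to 490), boom from (-310, -440) to (290, -250), z 470 to 550. Clear above z = 650.
- bit_tray: loose light-wood tray with six cells holding short brass and steel bits, 76 (along its x, the chute) x 58 x 30 mm, about 0.25 kg; origin at the centre of its underside. It starts in the chute behind the gate. Against the stop its origin is at chute x = +54 mm, its rear face at x = +16 mm.
- gate (a joint): gate angle about its hinge, which runs along the chute at chute y = -40, z = 224 mm on the right wall: 0 shut, 1.15 rad wide open (limit). A spring shuts it: pressing the bar takes about 1.5 N at first, 4 to 5 N when open. The tray cannot push it open; the tray passes below it from 0.9 rad on, with 7 mm to spare at 1.05 rad.
- gate_tooth (a point): lower end of the gate's hanging tooth. The gate is a steel arm 8 mm thick (chute x -4 to +4) from the hinge to chute y = -9 mm; at its end the tooth, y -16 to -9, hangs down to z = 202 mm when shut. Swinging up it never reaches left past y = 0, so the left half of the channel stays free for a finger at all times.
- press_bar (a point): axis of the gate's long black press bar at chute x = 0. Round bar 12 mm thick, parallel to the chute on its right, chute x -172 to +53 mm, joined to the hinge by a thin arm at each end, free between. Turns with the gate, 30 mm from the hinge: axis at chute y = -67, z = 236 mm when shut; y = -64, z = 206 mm at 1.05 rad. Pressed straight down it opens the gate.
- beech_plug: bystander, plain light wooden cylinder, 35 mm across, 39 mm tall, loose on the bench beside the chute; origin at the centre of its underside
- turned_knob: bystander, dark turned wooden drawer knob, 38 mm across, 40 mm tall, loose on the bench beside the chute; origin at the centre of its underside
- turned_finial: bystander, slim turned wooden finial, 34 mm across, 83 mm tall, loose on the bench beside the chute; origin at the centre of its underside
- wood_blank: bystander, sawn wooden block 36 x 60 x 22 mm, loose on the bench beside the chute; origin at the centre of its underside
- bit_cup: bystander, small white cup, 37 mm across, 56 mm tall, loose on the bench beside the chute; origin at the centre of its underside

How it is judged:
On the way, in this order (a step that is already met when the one before it is completed fails the run):
1. a finger holds the gate open while the tray is still behind it (value of joint gate above 0.85 rad and contact force between the fingers and gate above 0.2 N and x of bit_tray in the frame of chute below -0.044 m), for 0.2 s.
2. the tray is under the gate, which a finger still holds open (value of joint gate above 0.85 rad and contact force between the fingers and gate above 0.2 N and x of bit_tray in the frame of chute between -0.025 and 0.04 m), for 0.1 s.
At the end, for the whole second after the job is handed in: the tray lies flat at rest in the chute within 7 mm of the stop, and the gate is shut behind it (under 0.1 rad) (x of bit_tray in the frame of chute above 0.047 m and value of joint gate below 0.1 rad and linear speed of bit_tray below 0.01 m/s and z of bit_tray in the frame of chute below 0.2 m and angle between bit_tray's own z axis and vertical below 0.06 rad); the robot touches nothing.
It fails at once if the gate touched the tray (contact force between gate and bit_tray above 1 N).
It fails at once if the tray was lifted (z of bit_tray in the frame of chute above 0.206 m).
It fails at once if the tray was tipped (angle between bit_tray's own z axis and vertical above 0.2 rad).
It fails at once if a bystander was moved by more than 15 mm (distance of any of beech_plug, turned_knob, turned_finial, wood_blank, bit_cup from where it was at the start of the episode above 0.015 m).
It also fails if it takes over 54 s, if anything falls off the work surface, if the arm or the gripper's body presses on something with over 40 N, if the wrist force passes 120 N, or if a joint passes its speed limit or range.

## Working session

There is one attempt and no reset: what is moved stays moved. The work goes in short steps, Python scripts to look and compute and a tool call to move; the robot and the scene stay as the last step left them, time stands still between calls to the robot, and variables do not carry over. Pictures are saved under pics/ and viewed, at most 10 in all, crops included, and the job is handed in when it is done.

Besides the shell and the picture viewer there is one more tool, called after "Call:" by a JSON object that holds its "method" and its "body", one argument or row to a line. apply_moves: Moves the arm, as the interface text tells. Its arguments: {"type":"object","properties":{"series":{"type":"array","items":{"type":"array"}},"jaw":{"type":"number"},"grip_force":{"type":"number"}},"required":["series"]}

```bash
mkdir -p pics
python3 - <<'E'
from rig import manip
import cv2,numpy as np
for n in("side","top"):
    im=manip.capture(n); cv2.imwrite(f"pics/{n}0.png",im[:,:,::-1])
    c=manip.camera_info(n); print(n,np.round(c["camera_matrix"],1).tolist(),np.round(c["extrinsics"],3).tolist())
o=manip.get_obs(); print(o["t"],o["tool_pos"],np.round(o["tool_rot"],3).tolist(),o["force"])
E
```

```text
side [[521.0, 0.0, 278.4], [0.0, 521.0, 214.3], [0.0, 0.0, 1.0]] [[0.852, 0.388, -0.352, 0.888], [0.524, -0.641, 0.561, -0.337], [-0.007, -0.662, -0.749, 0.913], [0.0, 0.0, 0.0, 1.0]]
top [[410.4, 0.0, 278.7], [0.0, 410.4, 207.4], [0.0, 0.0, 1.0]] [[0.017, -0.998, 0.052, 0.478], [-1.0, -0.018, -0.006, 0.211], [0.007, -0.052, -0.999, 0.99], [0.0, 0.0, 0.0, 1.0]]
0.1 [0.1991578  0.51235676 0.23082523] [[-0.932, 0.362, -0.0], [0.362, 0.932, -0.001], [0.0, -0.001, -1.0]] [-0.26989739  0.39631145  0.71927218]
```

View pics/side0.png

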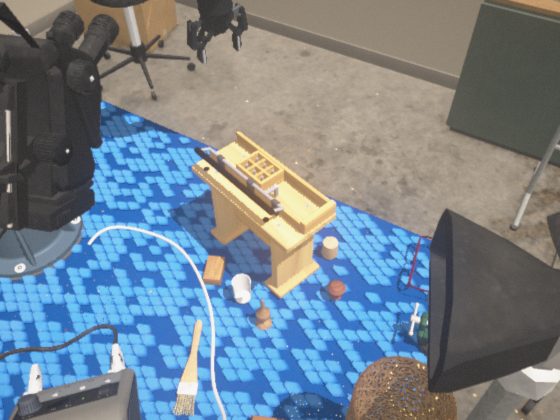

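View pics/top0.png

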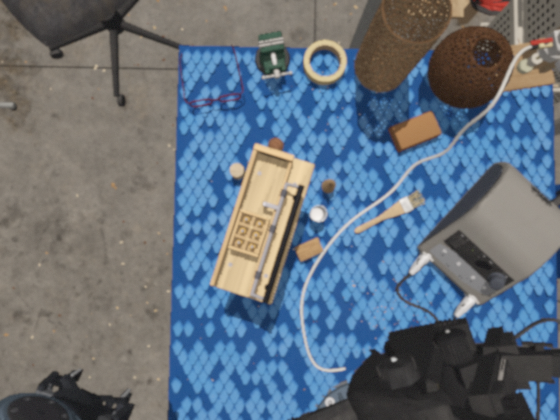

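The side picture shows the chute running from about (205,165) to the stop near (325,212), with the tray at (260,167). The top picture shows the chute from (235,290) to (275,150), with the tray at (248,236). I'll enlarge both.

Run:
```python
import cv2
a=cv2.imread("pics/top0.png")[135:310,195:345]; cv2.imwrite("pics/topc.png",cv2.resize(a,None,fx=3.4,fy=3.4,interpolation=cv2.INTER_CUBIC))
a=cv2.imread("pics/side0.png")[125:255,185:345]; cv2.imwrite("pics/sidec.png",cv2.resize(a,None,fx=4.6,fy=4.6,interpolation=cv2.INTER_CUBIC))
```

```text
(no output)
```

View pics/topc.png

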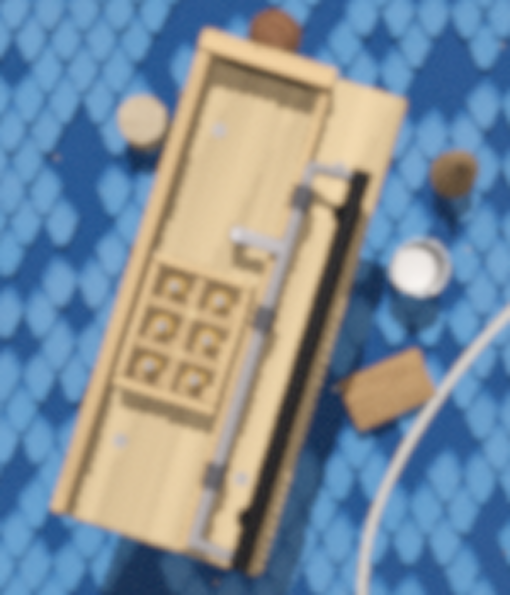

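View pics/sidec.png

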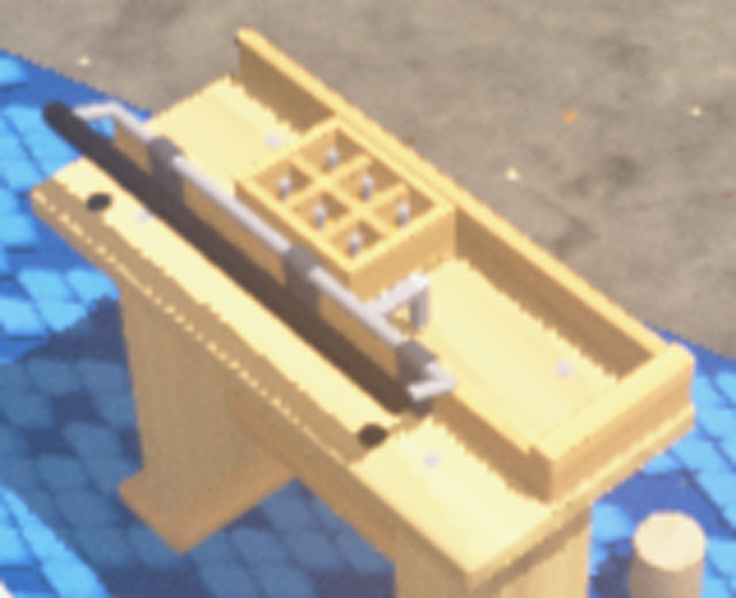

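The top crop shows these points:
- Base corners at (407,98) and (258,575).
- Bar ends at (362,172) and (240,568).
- Left wall's rear end at (52,508).
- Tray corners at (115,380), (215,415), (157,262) and (257,290).

The side crop shows the base corners at (473,577) and (33,192), and the tray corners at (350,272), (455,207), (335,122) and (238,183). I'll fit the pose from these.

```bash
cat > h.py <<'E'
from rig import manip
import numpy as np
from scipy.optimize import least_squares
CAM={n:(manip.camera_info(n)["camera_matrix"],np.linalg.inv(manip.camera_info(n)["extrinsics"])) for n in("side","top")}
def proj(n,P):
    K,E=CAM[n]; p=K@(E[:3,:3]@P+E[:3,3]); return p[:2]/p[2]
def c2w(q,P):
    c,s=np.cos(q[2]),np.sin(q[2]); P=np.array(P)/1000
    return np.array([q[0]+c*P[0]-s*P[1],q[1]+s*P[0]+c*P[1],P[2]])
def px(n,u): return np.array(u)/3.4+[195,135]-.35 if n=="top" else np.array(u)/4.6+[185,125]-.39
E
python3 - <<'E'
from h import *
D=[("top",(105,-81,196),(407,98)),("top",(-180,-81,196),(258,575)),("top",(-174,40,222),(52,508)),("top",(105,40,226),(203,28)),
("top",(53,-67,236),(362,172)),("top",(-172,-67,236),(240,568)),
("side",(105,-81,196),(473,577)),("side",(-180,-81,196),(33,192)),("side",(-172,-67,236),(47,112)),("side",(-174,36,222),(243,32)),("side",(105,40,226),(692,360))]
f=lambda q:np.concatenate([proj(n,c2w(q,P))-px(n,u) for n,P,u in D])
r=least_squares(f,[.45,.25,-.3],loss="soft_l1",x_scale=[.1,.1,.1]); q=r.x; print(q,np.degrees(q[2])); print(np.round(f(q).reshape(-1,2),1).tolist())
T=[("top",-38,29,(115,380)),("top",-38,-29,(215,415)),("top",38,29,(157,262)),("top",38,-29,(257,290)),
("side",38,-29,(350,272)),("side",38,29,(455,207)),("side",-38,29,(335,122)),("side",-38,-29,(238,183))]
def g(v):
    c,s=np.cos(v[2]),np.sin(v[2])
    return np.concatenate([proj(n,c2w(q,(v[0]*1e3+c*a-s*b,v[1]*1e3+s*a+c*b,226)))-px(n,u) for n,a,b,u in T])
t=least_squares(g,[-.07,0,0]); print("tray",t.x,np.round(g(t.x).reshape(-1,2),1).tolist())
np.save("q.npy",q)
E
```

```text
[ 0.52880978  0.24468925 -0.28517957] -16.339585625888287
[[0.2, -0.1], [0.3, 0.7], [-0.5, 0.3], [0.2, -1.1], [-0.0, -0.8], [-0.7, 0.3], [-0.7, -0.5], [-1.6, -0.3], [0.9, 0.8], [-0.8, 0.3], [1.4, 0.2]]
tray [-0.06107639 -0.00148761 -0.00622988] [[-0.7, 1.2], [-0.3, 0.5], [-0.4, -3.1], [-0.2, -1.8], [-0.9, 0.7], [-0.5, 0.3], [-0.2, -1.0], [-2.1, -0.7]]
```

Call:
{"method": "apply_moves", "body": {
  "series": [
    [[0,0,-4],0],
    [[0,0,-4],0],
    [[0,0,-4],0],
    [[0,0,0],0]
  ],
  "jaw": 0.5
}}

```text
t: 0.5
tool_pos: [0.1999, 0.5139, 0.3565]
tool_rot: [[-0.932, 0.362, 0.004], [0.362, 0.932, 0.007], [-0.001, 0.008, -1.0]]
force: [0.2, 1.1, 0.3]
grip_width: 0.0641
grasp_force: 0.0
```

```bash
cat >> h.py <<'E'
import json
def log():
    o=manip.get_obs(); open("log.txt","a").write(json.dumps([list(map(float,o["joints"])),list(map(float,o["tool_pos"]))])+"\n"); return o
E
python3 -c "
from h import *
o=log();print(o['joints'],o['tool_pos'])"
```

```text
[ 1.11545443e+00  2.51745787e-01  1.47753130e+00 -1.06362745e-06
  1.40407010e+00 -8.46370220e-02] [0.19987318 0.51392383 0.35646608]
```

Call:
{"method": "apply_moves", "body": {
  "series": [
    [[-4,0,0],-4.9],
    [[-4,0,0],0],
    [[-4,0,0],0],
    [[-4,0,0],0],
    [[0,0,0],0]
  ]
}}

```text
t: 1.0
tool_pos: [0.3552, 0.4627, 0.3498]
tool_rot: [[-0.959, 0.285, -0.0], [0.285, 0.959, -0.002], [-0.0, -0.002, -1.0]]
force: [0.1, -1.1, -0.0]
grip_width: 0.0638
grasp_force: 0.0
```

Run:
```python
from h import *
o=log();print(o['t'],o['joints'],o['tool_pos'],o['grip_width'],np.round(o["tool_rot"],4).tolist(),o["force"])
L=[json.loads(l) for l in open("log.txt")]+[[[1.115,.351,1.652,0,1.139,-.085],[.199158,.512357,.230825]]]
for d in (.047,):
  def f(v):
    e=[]
    for j,p in L:
        R=np.hypot(p[0],p[1]); r=np.sqrt(R*R-(v[4])**2)
        e+=[v[0]+v[1]*np.sin(j[1])+v[2]*np.sin(j[1]+j[2])-r, v[3]+v[1]*np.cos(j[1])+v[2]*np.cos(j[1]+j[2])-p[2], R*np.sin(np.arctan2(p[1],p[0])-j[0])-v[4]]
    return e
  r=least_squares(f,[.05,.5,.45,0,.047]); print(np.round(r.x,4),np.abs(r.fun).max())
```

```text
1.0 [ 8.36706094e-01  3.23914734e-01  1.39749422e+00 -9.04778698e-04
  1.42175660e+00 -4.44924899e-01] [0.35515158 0.46266063 0.34983078] 0.06382441279155275 [[-0.9585, 0.285, -0.0004], [0.285, 0.9585, -0.0018], [-0.0001, -0.0018, -1.0]] [ 0.08040077 -1.08639579 -0.02479704]
[0.0229 0.3736 0.4401 0.0634 0.0465] 0.004428574343425806
```

Call:
{"method": "apply_moves", "body": {
  "series": [
    [[-2.0,-3.7,0],0],
    [[-2.0,-3.7,0],0],
    [[-2.0,-3.7,0],0],
    [[-2.0,-3.7,0],0],
    [[-2.0,-3.8,0],-0.2],
    [[0,0,0],0]
  ]
}}

```text
t: 1.6
tool_pos: [0.3955, 0.2546, 0.351]
tool_rot: [[-0.96, 0.281, -0.0], [0.281, 0.96, -0.001], [-0.0, -0.001, -1.0]]
force: [0.2, 1.2, 0.0]
grip_width: 0.0639
grasp_force: 0.0
```

```bash
cat >> h.py <<'E'
def where():
    o=log(); q=np.load("q.npy"); p=o["tool_pos"]; c,s=np.cos(q[2]),np.sin(q[2]); d=p[:2]-q[:2]
    print("t",o["t"],"chute x,y,z mm",np.round([1e3*(c*d[0]+s*d[1]),1e3*(-s*d[0]+c*d[1]),1e3*p[2]],1),"F",np.round(o["force"],2),"yaw err deg",np.degrees(np.arctan2(o["tool_rot"][1,1],o["tool_rot"][0,1])-np.pi/2-q[2]), "w",o["grip_width"],np.round(o["joints"],2))
E
python3 -c "
from h import *
where()"
```

```text
t 1.6 chute x,y,z mm [-130.7  -28.   351. ] F [0.16 1.22 0.01] yaw err deg 0.01191839667324006 w 0.06393156498032194 [ 0.47  0.1   1.68 -0.    1.37 -0.81]
```

Call:
{"method": "apply_moves", "body": {
  "series": [
    [[0,0.2,3],0],
    [[0,0,3],0],
    [[0,0,2.6],0],
    [[0,0,0],0],
    [[0,0,0],0]
  ]
}}

```text
t: 2.1
tool_pos: [0.3957, 0.2602, 0.2657]
tool_rot: [[-0.961, 0.278, -0.0], [0.278, 0.961, -0.0], [0.0, -0.0, -1.0]]
force: [0.5, 0.9, -0.3]
grip_width: 0.0639
grasp_force: 0.0
```

Run:
```python
from h import *
import cv2
where()
for n,(u,v) in(("top",(250,240)),("side",(245,165))):
    im=manip.capture(n)[:,:,::-1]; a=im[v-65:v+65,u-75:u+75]; 
    globals()[n]=cv2.resize(a,None,fx=2.6,fy=2.6*1.,interpolation=cv2.INTER_CUBIC)
cv2.imwrite("pics/c1.png",np.hstack([top,side]))
```

```text
t 2.1 chute x,y,z mm [-132.1  -22.5  265.7] F [ 0.47  0.85 -0.31] yaw err deg 0.22516067655063474 w 0.06391625442698537 [ 0.48  0.17  1.8   0.    1.17 -0.81]
```

View pics/c1.png

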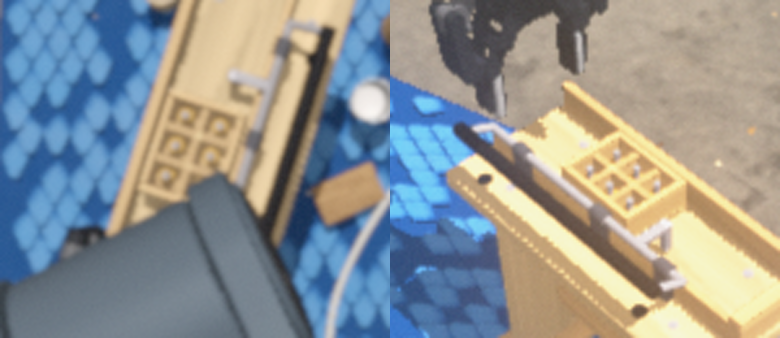

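The side view shows the fingertips at about side pixels (211,143.5), bar side, and (240,127), channel side. I'll check those against the expected positions.

Run:
```python
from h import *
q=np.load("q.npy"); where()
for z in (266,271,276,281):
    print(z,[np.round(proj("side",c2w(q,(-132,-22.5+s,z))),1).tolist() for s in(-39,39)], [np.round(proj("side",c2w(q,(-132+e,-22.5-39,z))),1).tolist() for e in(-11,11)])
```

```text
t 2.2 chute x,y,z mm [-131.6  -22.4  266.6] F [-0.4   0.34  0.69] yaw err deg 0.21708496655839438 w 0.06408186430419179 [ 0.48  0.17  1.8   0.    1.17 -0.81]
266 [[208.7, 146.8], [241.0, 128.8]] [[205.2, 144.0], [212.3, 149.7]]
271 [[208.5, 144.8], [240.8, 126.8]] [[204.9, 142.0], [212.0, 147.7]]
276 [[208.2, 142.8], [240.7, 124.7]] [[204.6, 139.9], [211.8, 145.7]]
281 [[207.9, 140.7], [240.5, 122.7]] [[204.3, 137.8], [211.5, 143.6]]
```

Call:
{"method": "apply_moves", "body": {
  "series": [
    [[0,-0.5,0],0.2],
    [[0,0,0],0],
    [[0,0,0],0],
    [[0,0,0],0]
  ],
  "jaw": 0.65
}}

```text
t: 2.6
tool_pos: [0.3946, 0.2548, 0.2655]
tool_rot: [[-0.96, 0.282, 0.0], [0.282, 0.96, 0.0], [-0.0, 0.0, -1.0]]
force: [1.1, -0.7, 0.9]
grip_width: 0.0706
grasp_force: 0.0
```

Run:
```python
from h import *
import cv2
where()
im=manip.capture("side")[:,:,::-1]; cv2.imwrite("pics/s2.png",cv2.resize(im[85:205,175:275],None,fx=5,fy=5,interpolation=cv2.INTER_CUBIC))
where()
```

```text
t 2.6 chute x,y,z mm [-131.7  -28.   265.5] F [ 1.08 -0.68  0.94] yaw err deg -0.014474022276171778 w 0.0706452007867336 [ 0.47  0.17  1.81  0.    1.17 -0.81]
t 2.65 chute x,y,z mm [-131.7  -28.   265.5] F [0.79 0.3  0.31] yaw err deg -0.007918614560138662 w 0.07043098593489809 [ 0.47  0.17  1.81  0.    1.17 -0.81]
```

View pics/s2.png

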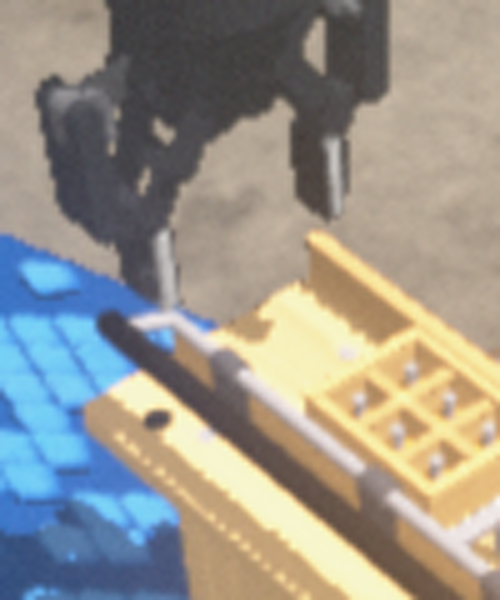

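The enlarged side crop shows the front face of the bar-side finger ending at (158–178, 303–295). The channel finger's front face ends at (325–343, 218–205). I'll back-project these edges onto the plane of the finger's front face (x about -121 mm).

Run:
```python
from h import *
q=np.load("q.npy")
for u in((158,303),(178,295),(325,218),(343,205)):
    p=np.array(u)/5+[175,85]-.4
    r=least_squares(lambda v:proj("side",c2w(q,(-120.7,v[0],v[1])))-p,[0,260],x_scale=[10,10]); print(u,np.round(r.x,1))
```

```text
(158, 303) [-73.4 284.3]
(178, 295) [-64.4 282.9]
(325, 218) [  5.  280.6]
(343, 205) [ 14.  281.9]
```

Call:
{"method": "apply_moves", "body": {
  "series": [
    [[0,0.2,2],0],
    [[0,0,2],0],
    [[0,0,0.5],0],
    [[0,0,0.5],0],
    [[0,0,0],0],
    [[0,0,0],0]
  ]
}}

```text
t: 3.25
tool_pos: [0.3952, 0.2569, 0.2159]
tool_rot: [[-0.96, 0.281, 0.001], [0.281, 0.96, 0.0], [-0.0, 0.0, -1.0]]
force: [-1.0, -0.4, 2.9]
grip_width: 0.0707
grasp_force: 1.0
```

Run:
```python
from h import *
import cv2
where()
im=manip.capture("side")[:,:,::-1]; cv2.imwrite("pics/s3.png",cv2.resize(im[105:225,175:315],None,fx=5,fy=5,interpolation=cv2.INTER_CUBIC))
where()
```

```text
t 3.25 chute x,y,z mm [-131.6  -25.9  215.9] F [-0.95 -0.45  2.92] yaw err deg -0.006987076611929269 w 0.07072472325085359 [ 0.48  0.23  1.86  0.    1.05 -0.81]
t 3.3 chute x,y,z mm [-131.6  -25.9  216. ] F [-1.57 -0.4   2.07] yaw err deg -0.004597422700160085 w 0.0703014314103858 [ 0.48  0.23  1.86  0.    1.05 -0.81]
```

View pics/s3.png

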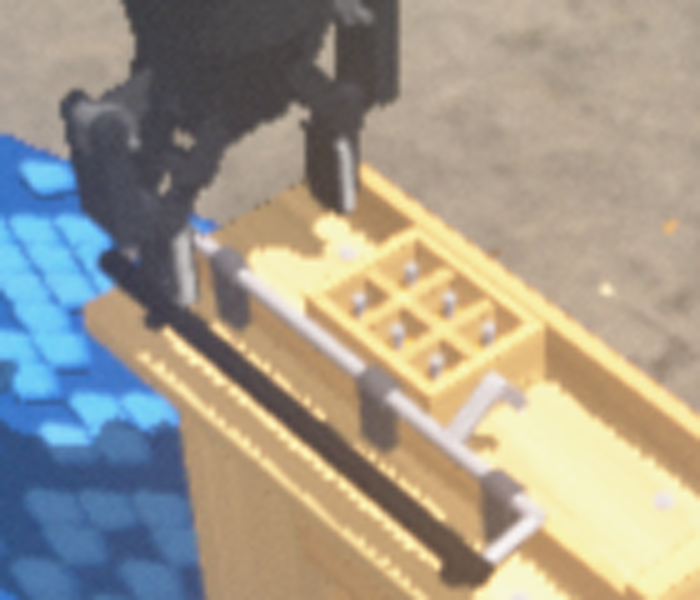

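The gate is partly open: the tooth is raised near (490,385) and the bar's front end is at about (470,568), with the finger pressing at (180,300). I'll estimate the angle.

Run:
```python
from h import *
q=np.load("q.npy")
for th in np.arange(0,1.2,.15):
    a=np.radians(156)+th
    z=224+29.5*np.sin(a); b=(53,-40+29.5*np.cos(a),z)
    A=lambda y,zz:(4,-40+y*np.cos(th)-zz*np.sin(th),224+y*np.sin(th)+zz*np.cos(th))
    f=lambda P:np.round((proj("side",c2w(q,P))-[175,105]+.4)*5).tolist()
    print(round(th,2),"bartop",round(z+6,1),"bar",f(b),"toothend",f(A(31,-22)),"elbow",f(A(31,0)))
```

```text
0.0 bartop 242.0 bar [489.0, 544.0] toothend [519.0, 455.0] elbow [519.0, 414.0]
0.15 bartop 237.8 bar [486.0, 555.0] toothend [525.0, 442.0] elbow [518.0, 405.0]
0.3 bartop 233.5 bar [485.0, 564.0] toothend [529.0, 429.0] elbow [516.0, 398.0]
0.45 bartop 229.1 bar [484.0, 573.0] toothend [532.0, 417.0] elbow [512.0, 392.0]
0.6 bartop 224.7 bar [486.0, 580.0] toothend [533.0, 406.0] elbow [507.0, 387.0]
0.75 bartop 220.4 bar [488.0, 586.0] toothend [532.0, 395.0] elbow [501.0, 384.0]
0.9 bartop 216.3 bar [492.0, 591.0] toothend [530.0, 386.0] elbow [494.0, 382.0]
1.05 bartop 212.6 bar [497.0, 595.0] toothend [526.0, 378.0] elbow [486.0, 382.0]
```

Call:
{"method": "apply_moves", "body": {
  "series": [
    [[0,0,0.3],0],
    [[0,0,0.3],0],
    [[0,0,0.0],0],
    [[0,0,0],0]
  ]
}}

```text
t: 3.7
tool_pos: [0.3954, 0.2571, 0.2095]
tool_rot: [[-0.96, 0.281, 0.001], [0.281, 0.96, 0.001], [-0.001, 0.001, -1.0]]
force: [0.6, 3.3, 3.3]
grip_width: 0.0705
grasp_force: 1.9
```

Call:
{"method": "apply_moves", "body": {
  "series": [
    [[0,0,0.2],0],
    [[0,0,0],0],
    [[0,0,0],0]
  ]
}}

```text
t: 4.0
tool_pos: [0.3953, 0.2569, 0.2074]
tool_rot: [[-0.96, 0.281, 0.001], [0.281, 0.96, 0.0], [-0.0, 0.0, -1.0]]
force: [1.9, 4.1, 4.6]
grip_width: 0.0702
grasp_force: 2.3
```

Run:
```python
from h import *
import cv2
where()
im=manip.capture("side")[:,:,::-1]; cv2.imwrite("pics/s4.png",cv2.resize(im[105:225,175:315],None,fx=5,fy=5,interpolation=cv2.INTER_CUBIC))
where()
```

```text
t 4.0 chute x,y,z mm [-131.6  -25.9  207.4] F [1.86 4.07 4.59] yaw err deg -0.00350347180074891 w 0.07024553017365724 [ 0.48  0.24  1.87 -0.    1.03 -0.81]
t 4.05 chute x,y,z mm [-131.6  -25.9  207.4] F [1.99 3.83 4.65] yaw err deg -0.0030072799163181805 w 0.07041684998281597 [ 0.48  0.24  1.87 -0.    1.03 -0.81]
```

View pics/s4.png

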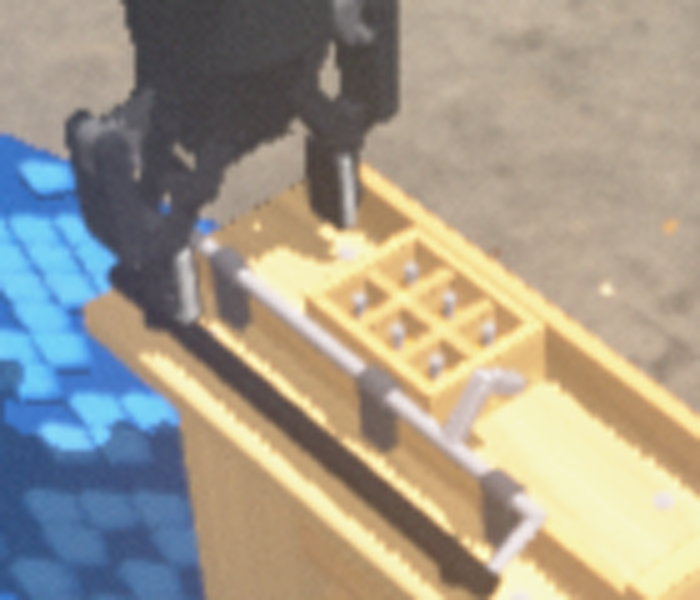

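Call:
{"method": "apply_moves", "body": {
  "series": [
    [[0,0,0.15],0],
    [[-0.2,0,0],0],
    [[-0.4,0,0],0],
    [[-0.4,0,0],0],
    [[-0.2,0,0],0],
    [[0,0,0],0]
  ]
}}

```text
t: 4.65
tool_pos: [0.4068, 0.253, 0.2056]
tool_rot: [[-0.959, 0.282, -0.0], [0.282, 0.959, -0.001], [0.0, -0.001, -1.0]]
force: [0.1, -0.6, 3.8]
grip_width: 0.0706
grasp_force: 1.6
```

Run:
```python
from h import *
import cv2
where()
im=manip.capture("side")[:,:,::-1]; cv2.imwrite("pics/s5.png",cv2.resize(im[105:225,175:315],None,fx=5,fy=5,interpolation=cv2.INTER_CUBIC))
```

```text
t 4.65 chute x,y,z mm [-119.4  -26.4  205.6] F [ 0.14 -0.64  3.84] yaw err deg -0.023860964514467224 w 0.07058089599310945 [ 0.46  0.25  1.86 -0.    1.03 -0.83]
```

View pics/s5.png

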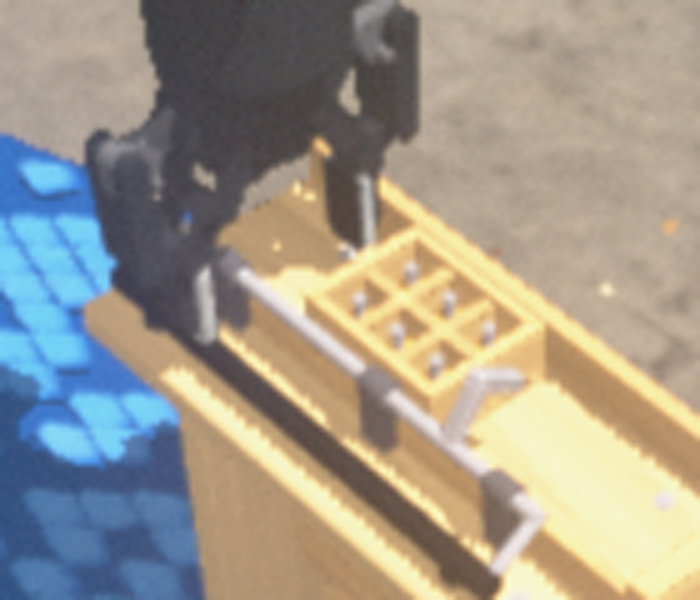

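The gate is at about 1.05 rad (tooth end at (522,380)). The channel finger tip at (368,245) is inside the channel behind the tray, clear of the wall. Next is the push.

Call:
{"method": "apply_moves", "body": {
  "series": [
    [[-0.5,0,0],0],
    [[-0.5,0,0],0],
    [[-0.5,0,0],0],
    [[-0.5,0,0],0],
    [[-0.5,0,0],0],
    [[-0.5,0,0],0],
    [[0,0,0],0]
  ]
}}

```text
t: 5.4
tool_pos: [0.436, 0.2448, 0.2058]
tool_rot: [[-0.96, 0.282, 0.0], [0.282, 0.96, 0.0], [-0.0, 0.0, -1.0]]
force: [0.3, 0.8, 3.4]
grip_width: 0.0708
grasp_force: 1.9
```

Run:
```python
from h import *
import cv2
where()
im=manip.capture("side")[:,:,::-1]; cv2.imwrite("pics/s6.png",cv2.resize(im[105:225,175:315],None,fx=5,fy=5,interpolation=cv2.INTER_CUBIC))
```

```text
t 5.4 chute x,y,z mm [-89.1 -26.  205.8] F [0.26 0.8  3.35] yaw err deg -0.019906161947752823 w 0.07079651259245275 [ 0.42  0.29  1.81 -0.    1.04 -0.87]
```

View pics/s6.png

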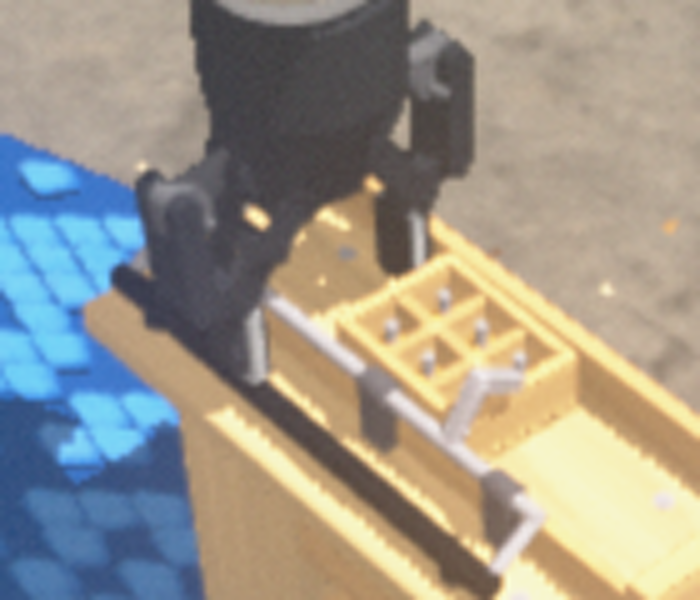

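The tray has moved along with the finger and the gate is still wide open. I've now viewed my 10 pictures, so I'll continue on forces and positions.

Call:
{"method": "apply_moves", "body": {
  "series": [
    [[-0.5,0,0],0],
    [[-0.5,0,0],0],
    [[-0.5,0,0],0],
    [[-0.5,0,0],0],
    [[-0.5,0,0],0],
    [[-0.5,0,0],0],
    [[-0.5,0,0],0],
    [[-0.5,0,0],0]
  ]
}}

```text
t: 6.25
tool_pos: [0.4734, 0.2339, 0.2058]
tool_rot: [[-0.96, 0.281, -0.001], [0.281, 0.96, 0.0], [0.001, -0.0, -1.0]]
force: [-6.2, 2.5, 5.7]
grip_width: 0.0704
grasp_force: 3.8
```

Call:
{"method": "apply_moves", "body": {
  "series": [
    [[-0.5,0,0],0],
    [[-0.5,0,0],0],
    [[-0.5,0,0],0],
    [[-0.5,0,0],0],
    [[-0.5,0,0],0],
    [[-0.5,0,0],0],
    [[-0.4,0,0],0],
    [[0,0,0],0]
  ]
}}

```text
t: 7.05
tool_pos: [0.5066, 0.2242, 0.2059]
tool_rot: [[-0.96, 0.281, -0.0], [0.281, 0.96, 0.0], [0.0, 0.0, -1.0]]
force: [-2.6, 1.3, 4.6]
grip_width: 0.0709
grasp_force: 2.6
```

```bash
python3 -c "
from h import *
where()"
```

```text
t 7.05 chute x,y,z mm [-15.6 -25.9 205.9] F [-2.6   1.28  4.63] yaw err deg -0.0018304703530627028 w 0.07089991736774784 [ 0.33  0.39  1.67  0.    1.09 -0.95]
```

Call:
{"method": "apply_moves", "body": {
  "series": [
    [[-0.3,0,0],0],
    [[-0.3,0,0],0],
    [[-0.3,0,0],0],
    [[-0.3,0,0],0],
    [[-0.3,0,0],0],
    [[0,0,0],0]
  ]
}}

```text
t: 7.65
tool_pos: [0.5208, 0.22, 0.2059]
tool_rot: [[-0.96, 0.281, -0.0], [0.281, 0.96, 0.0], [0.0, 0.0, -1.0]]
force: [-4.1, 1.6, 5.3]
grip_width: 0.0704
grasp_force: 2.8
```

Call:
{"method": "apply_moves", "body": {
  "series": [
    [[-0.1,0,0],0],
    [[-0.1,0,0],0],
    [[-0.1,0,0],0],
    [[0,0,0],0]
  ]
}}

```text
t: 8.05
tool_pos: [0.5233, 0.2193, 0.2059]
tool_rot: [[-0.96, 0.281, -0.001], [0.281, 0.96, 0.0], [0.001, 0.0, -1.0]]
force: [-5.6, 2.4, 4.7]
grip_width: 0.0705
grasp_force: 3.4
```

```bash
python3 -c "
from h import *
where()"
```

```text
t 8.05 chute x,y,z mm [  1.9 -25.9 205.9] F [-5.57  2.43  4.69] yaw err deg 0.00686100515427798 w 0.07051274542731023 [ 0.31  0.41  1.63  0.    1.1  -0.97]
```

Call:
{"method": "apply_moves", "body": {
  "series": [
    [[-0.1,0,0],0],
    [[-0.1,0,0],0],
    [[0,0,0],0]
  ]
}}

```text
t: 8.35
tool_pos: [0.5252, 0.2187, 0.2058]
tool_rot: [[-0.96, 0.281, -0.001], [0.281, 0.96, 0.0], [0.001, 0.0, -1.0]]
force: [-5.6, 3.2, 5.7]
grip_width: 0.0705
grasp_force: 3.4
```

Call:
{"method": "apply_moves", "body": {
  "series": [
    [[-0.1,0,0],0],
    [[0,0,0],0]
  ]
}}

```text
t: 8.55
tool_pos: [0.5261, 0.2184, 0.2058]
tool_rot: [[-0.96, 0.281, -0.001], [0.281, 0.96, 0.0], [0.001, 0.0, -1.0]]
force: [-6.1, 2.6, 5.8]
grip_width: 0.0708
grasp_force: 4.0
```

```bash
python3 -c "
from h import *
where()"
```

```text
t 8.55 chute x,y,z mm [  4.8 -25.9 205.8] F [-6.09  2.64  5.82] yaw err deg 0.013480259196835886 w 0.07077524110025345 [ 0.31  0.41  1.63  0.    1.1  -0.97]
```

Not at the stop yet. I'll keep going in 1 mm steps until the force rises.

Call:
{"method": "apply_moves", "body": {
  "series": [
    [[-0.1,0,0],0],
    [[0,0,0],0]
  ]
}}

```text
t: 8.75
tool_pos: [0.5263, 0.2184, 0.2059]
tool_rot: [[-0.96, 0.281, -0.003], [0.281, 0.96, 0.0], [0.003, -0.0, -1.0]]
force: [-11.1, 4.0, 8.6]
grip_width: 0.0706
grasp_force: 7.0
```

Call:
{"method": "apply_moves", "body": {
  "series": [
    [[-0.1,0,0],0],
    [[0,0,0],0]
  ]
}}

```text
t: 8.95
tool_pos: [0.5264, 0.2184, 0.2058]
tool_rot: [[-0.96, 0.28, -0.005], [0.28, 0.96, 0.001], [0.005, -0.001, -1.0]]
force: [-17.6, 5.6, 11.8]
grip_width: 0.0704
grasp_force: 9.6
```

Call:
{"method": "apply_moves", "body": {
  "series": [
    [[-0.1,0,0],0],
    [[0,0,0],0]
  ]
}}

```text
t: 9.15
tool_pos: [0.5265, 0.2183, 0.2058]
tool_rot: [[-0.96, 0.28, -0.007], [0.28, 0.96, 0.001], [0.007, -0.001, -1.0]]
force: [-22.5, 6.9, 14.2]
grip_width: 0.0706
grasp_force: 12.7
```

At the stop. I'll back off the tray, then lift so the gate follows shut.

Call:
{"method": "apply_moves", "body": {
  "series": [
    [[0.2,0,0],0],
    [[0.3,0,0],0],
    [[0.4,0,0],0],
    [[0,0,0],0],
    [[0,0,-0.3],0],
    [[0,0,-0.5],0],
    [[0,0,-0.8],0],
    [[0,0,-1],0]
  ]
}}

```text
t: 9.95
tool_pos: [0.5206, 0.22, 0.2323]
tool_rot: [[-0.96, 0.282, -0.001], [0.282, 0.96, 0.0], [0.001, 0.0, -1.0]]
force: [0.2, 0.6, 0.3]
grip_width: 0.0702
grasp_force: 0.1
```

Call:
{"method": "apply_moves", "body": {
  "series": [
    [[0,0,-1],0],
    [[0,0,-2],0],
    [[0,0,-3],0],
    [[0,0,-3],0],
    [[0,0,-3],0],
    [[0,0,0],0],
    [[0,0,0],0],
    [[0,0,0],0]
  ]
}}

```text
t: 10.75
tool_pos: [0.5203, 0.2198, 0.3508]
tool_rot: [[-0.96, 0.281, -0.002], [0.281, 0.96, -0.001], [0.002, -0.001, -1.0]]
force: [-0.5, 0.3, -0.4]
grip_width: 0.0703
grasp_force: 0.0
```

Run:
```python
from h import *
import cv2
where()
q=np.load("q.npy")
im=manip.capture("side").astype(int)
# colours sampled along chute floor line y=18 (z=226 top plane) and near shut tooth tip
a=cv2.imread("pics/side0.png")[:,:,::-1].astype(int)
def smp(I,P):
    u=np.round(proj("side",c2w(q,P))).astype(int); return I[u[1],u[0]].tolist()
for P in [(4,-12,212),(4,-12,222),(4,-25,224),(53,-67,236),(0,-67,236),(-80,-67,236)]: print(P,"before",smp(a,P),"now",smp(im,P))
for x in range(0,96,8): print(x,smp(a,(x,10,226)),smp(im,(x,10,226)))
```

```text
t 10.75 chute x,y,z mm [ -1.1 -26.3 350.8] F [-0.52  0.34 -0.39] yaw err deg -0.006720523208840814 w 0.07033611652325109 [ 0.32  0.29  1.45  0.    1.41 -0.97]
(4, -12, 212) before [200, 179, 167] now [247, 243, 184]
(4, -12, 222) before [200, 179, 169] now [211, 191, 179]
(4, -25, 224) before [236, 213, 165] now [240, 220, 174]
(53, -67, 236) before [148, 119, 90] now [151, 123, 93]
(0, -67, 236) before [104, 85, 71] now [111, 88, 74]
(-80, -67, 236) before [93, 78, 74] now [93, 78, 75]
0 [230, 197, 138] [237, 210, 147]
8 [230, 198, 139] [235, 206, 145]
16 [224, 190, 134] [246, 229, 160]
24 [190, 156, 113] [236, 199, 135]
32 [227, 194, 136] [208, 187, 179]
40 [217, 178, 125] [244, 215, 134]
48 [223, 189, 132] [233, 192, 128]
56 [246, 232, 169] [214, 196, 191]
64 [232, 201, 143] [238, 201, 133]
72 [189, 155, 114] [231, 192, 136]
80 [224, 191, 137] [209, 171, 136]
88 [223, 191, 138] [247, 240, 176]
```

```bash
python3 -c "
from rig import manip
print(manip.hand_in())"
```

```text
the job is handed in; nothing more can be done
None
```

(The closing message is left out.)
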